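Unhook the viewing mask, seat it on the light panel and switch the panel on

TASK

Take the two-window mask off the display peg by its blue handle, lifting it over the peg's upturned tip as you slide it off rather than pulling against the peg, and fit it on the viewing panel so that its holes are down over both brass pins and it lies flat; do not drop it. Once it is seated and you have let go of it, push the black rocker switch fully over to its on position. Leave the cassettes, tray, mould, mortar and slide box where they are.

Things in the scene. Friction and masses are not known exactly. Their poses are not given: they have to be found in the camera images.
- mask: Loose mask, 0.25 kg: dark grey plate 100 (x) x 160 (y) x 8 mm, two windows, round through holes 14 mm wide at y = +-66 mm. A blue bridge handle, 10 mm thick (x), 82 mm wide (y), stands across its middle. Origin: centre of the underside, z up; same shape after a half turn about z. At the start it hangs level, its x within 4 degrees of the peg's x. A seated mask lies flat on the panel.
- mask_grip (a point): Grip point in the middle of the blue handle's solid bar, 76 mm above the underside; the bar spans 42 to 92 mm above it. Pinch it across its 10 mm thickness (x; axes as mask). Under the bar, between two legs, is an opening 58 mm wide, 34 mm high (8 to 42 mm above the underside); the peg passes through it and the bar's lower edge rests on the peg.
- stand: Fixed steel stand. Origin on the worktop under the peg, x from the peg's tip toward its post. Level flat peg, 14 mm wide, 6 mm thick, top face at 115 mm, from the post (x = 72 mm, 119 mm high, 24 mm wide) to x = -63 mm, ending in an upturned tip. The mask hangs with its handle within 12 mm of x = 0 and comes off toward -x. Base plate 12 mm high, x 45 to 125 mm, 130 mm wide.
- peg_tip (a point): Top centre of the peg's upturned tip, 127 mm above the worktop, 12 mm above the peg's top face, at x = -60.5 mm of the stand; 5 mm thick; axes as stand. To pass it the mask is raised 12 to 28 mm (best 19). The mask's plate, below the peg, is clear of the peg once the handle is over 115 mm toward -x of the stand's origin.
- panel_mid (a point): Centre of the fixed, milky white viewing panel (130 mm in x by 190 mm in y, metal rim), on its top surface 2 mm above the worktop, half-way between two brass locating pins that stand at y = +66 and -66 mm. Pins: 10 mm diameter, 7.5 mm high, tapering to 6 mm over the top 2 mm. The seated mask has its underside centre here and its y along this y (either way round).
- rocker (a joint): Angle of the black rocker: about 0 (to 0.08) = off, 0.4 = fully on (stop). It turns about its middle, stays where it is left and needs about 3 N at the press point.
- rocker_press (a point): Point on top of the rocker's raised end (marked by a short white line), where it is pressed straight down; moves with the rocker, about 39 mm above the worktop when off and 8 mm lower when on. The rocker, 64 x 30 mm, lies along the x of this frame with its pivot 21 mm toward -x; it sits on a fixed grey housing 84 x 46 x 26 mm high.
- cassette_a: Green cassette, 52 x 75 x 17 mm, bystander. Origin: centre of underside.
- cassette_b: Green cassette, 52 x 75 x 17 mm, bystander. Origin: centre of underside.
- cassette_c: Green cassette, 52 x 75 x 17 mm, lying in the tray, bystander. Origin: centre of underside.
- tray: Smoked acrylic block tray, 170 x 115 x 35 mm, bystander. Origin: centre of underside.
- mould: Steel embedding mould, 94 x 70 x 16 mm, bystander. Origin: centre of underside.
- mortar: White porcelain mortar, 100 mm wide, 60 mm high, bystander. Origin: centre of underside.
- slide_box: White and grey slide box, 92 x 77 x 36 mm, bystander. Origin: centre of underside.
There are look-alikes about, which are no part of the job. Leave any green or purple look-alike of the part that bears rocker alone.

How it is judged:
By the outcome, as a careful person would: the job done as asked, in the order asked, and still so for the second after the job is handed in, with the robot touching nothing.
It also fails if it takes over 54 s, if anything falls off the work surface, if the arm or the gripper's body presses on something with over 40 N, if the wrist force passes 120 N, or if a joint passes its speed limit or range.

ROBOT

A 6-joint arm with a two-finger parallel gripper is mounted at the origin on the work surface. World frame = base frame: x ahead of the robot, y to its left, z up, the work surface at z = 0. Lengths are in mm, angles in degrees, forces in N, time in s.
With the tool pointing down it reaches from about 375 to 900 mm from the base axis. Payload 3.1 kg.
Tool frame: the origin (TCP) lies between the finger pads; the fingertips stand 14 mm ahead of it and the grasp point (between the pads) lies 5 mm behind it; z points along the fingers, y is the direction in which the jaws open and shut (so a half turn about z gives the same grasp; the last joint's range is limited). The gripper opens to 85 mm and grips with 20 to 120 N. Pads are 22 mm wide; open, the fingers measure 114 mm over their backs; the gripper's body (76 mm by 85 mm) begins 54 mm behind the grasp point. The pads swing forward as they close: fully open they stand 13 mm farther back than shut.
Start: joints at [66.148, 30.224, 82.088, -0, 67.689, -10.227], TCP at [147.188, 607.398, 245.31] pointing down, gripper open.
Joint ranges: [-176.69, 176.69], [-43.24, 126.21], [12.49, 139.97], [-82, 262], [0, 151.66], [-163.58, 163.58]. Speed limits (degrees/s): [159.86, 159.86, 180, 180, 180, 180].

INTERFACE

Orientations are given as a 3x3 rotation matrix whose columns are the frame's x, y, z axes.
In Python, from bench import r gives the robot as it stands. The module is installed in compiled form; this text tells all that it offers.
- The arm moves only by the shell command python3 -m inch 'ROWS' [OPENING]. ROWS is JSON, a list of rows, each a list of 6 numbers: the shift along the tool's x, y, z in units of 30 mm (1.0 is 30 mm), then the turn, a rotation vector about the tool's x, y, z in units of 5 degrees (1.0 is 5 degrees). In form: [[tx, ty, tz, rx, ry, rz], ...]. A call has 1 to 10 rows; each row shifts and turns the commanded pose from where the row before left it, along the tool's axes as they then stand; what a row does not reach is not made up. A row lasts 1/12 s, in which the tool goes at most 41.7 mm and 7.16 degrees, less where a joint would pass 70% of its speed; a pose out of reach is approached as far as the arm can. A call is refused whole if a number of a shift passes 1 or a number of a turn 1, either way. A call with a gripper value outside its range is refused whole. OPENING is the finger opening in mm, from 0 to 85.4, set as the call begins (- or left out, the last holds). The fingers move at their own pace and stop on an object; the grip force is fixed at half the most. Time passes only in rows, so rows that do not move let the fingers close. It gives the time, the measured TCP pose, the force and the opening at its end, in the units of the state.
- r.get_state(): the state, without advancing time (a new reading comes with each control period).
- r.snapshot(name): name is "side" or "top" or "wrist"; returns a dict with "img" (384x512x3 uint8, blue, green, red), "camera_matrix" (3x3 intrinsics, pixels), "origin" and "rotation" of the camera in the world; the wrist camera has in their place "hand_eye" (4x4, takes a point from camera to tool coordinates, whose origin is the TCP and whose axes are the flange's). Camera axes: x right, y down, z forward; pixel columns grow to the right and rows downward; lengths in mm; the calibration is good to about 2 mm. A picture is of the moment at which its call begins: read the wrist's pose just before it. There is no depth.
- r.close_job(): hands the job in, once; it reports no verdict.
The state is a dict: "t": time; "q": joint angles; "joint_velocities": joint speeds; "joint_torque": joint torques, N m; "position": TCP position; "orientation": TCP orientation; "ft_force": force on the tool from outside, world axes, zero at the start; "ft_torque": the same for the moment, N m; "gripper_width": finger opening in mm.
Only numpy, scipy, OpenCV 4.12 (cv2) and the standard library are available. Lean on these libraries where they do the work, as an engineer would, in place of code of your own. Each camera call takes 0.05 s, during which the arm holds its last target.

## Working session

There is one attempt and no reset: what is moved stays moved. The work goes in short steps, Python scripts to look and compute and a shell command to move; the robot and the scene stay as the last step left them, time stands still between calls to the robot, and variables do not carry over. Pictures are saved under pics/ and viewed, and the job is handed in when it is done.

```bash
mkdir -p pics; ls; cat > h.py <<'E'
import numpy as np,cv2
from bench import r
def snap(n,f):
    s=r.get_state(); d=r.snapshot(n); cv2.imwrite('pics/'+f+'.png',d['img'])
    K=np.array(d['camera_matrix'])
    if n=='wrist':
        H=np.array(d['hand_eye']);R=np.array(s['orientation']);p=np.array(s['position'])
        Rc=R@H[:3,:3];o=R@H[:3,3]+p
    else: Rc=np.array(d['rotation']);o=np.array(d['origin'])
    np.savez('pics/'+f+'.npz',K=K,R=Rc,o=o)
    return d['img']
def cam(f):
    d=np.load('pics/'+f+'.npz');return d['K'],d['R'],d['o']
def ray(f,px):
    K,R,o=cam(f);return o,R@np.linalg.solve(K,[px[0],px[1],1.])
def onz(f,px,z):
    o,d=ray(f,px);return o+d*(z-o[2])/d[2]
def proj(f,P):
    K,R,o=cam(f);c=K@(R.T@(np.array(P,float)-o));return c[:2]/c[2]
def tri(a,pa,b,pb):
    o1,d1=ray(a,pa);o2,d2=ray(b,pb)
    A=np.c_[d1,-d2];t=np.linalg.lstsq(A,o2-o1,rcond=None)[0]
    p,q=o1+t[0]*d1,o2+t[1]*d2
    return (p+q)/2,np.linalg.norm(p-q)
E
python3 - <<'E'
from h import *
print(r.get_state())
for n in('side','top','wrist'): snap(n,n+'0'); print(cam(n+'0'))
E
```

```text
pics
{'t': 0.0, 'q': array([ 6.61475588e+01,  3.02787455e+01,  8.21555877e+01,  1.28183969e-03,
        6.76895469e+01, -1.02270112e+01]), 'joint_velocities': array([ 0.07098718, -0.07716335, -0.00106205,  0.01228166,  0.0571036 ,
        0.08432163]), 'joint_torque': array([-1.60455351e-03, -4.42346442e+01, -1.78030711e+01, -1.58559210e-04,
        8.19886685e-03,  4.90463307e-06]), 'position': array([146.91750239, 606.78956463, 244.34038467]), 'orientation': array([[-9.71854354e-01,  2.35580808e-01, -8.93250257e-04],
       [ 2.35582155e-01,  9.71852443e-01, -1.96907637e-03],
       [ 4.04230842e-04, -2.12408926e-03, -9.99997662e-01]]), 'ft_force': array([-0.00384818,  0.00279044, -0.59657939]), 'ft_torque': array([ 0.04700709, -0.04071566, -0.00592864]), 'gripper_width': 85.67178163043268}
(array([[388.02775482,   0.        , 249.5211096 ],
       [  0.        , 388.02775482, 187.61757407],
       [  0.        ,   0.        ,   1.        ]]), array([[ 0.98326436, -0.13158229,  0.12600518],
       [-0.181665  , -0.76033002,  0.62361534],
       [ 0.01374879, -0.63606946, -0.77150931]]), array([ 407.42626947, -741.12431132, 1015.99502135]))
(array([[451.37608567,   0.        , 262.40861597],
       [  0.        , 451.37608567, 187.67324506],
       [  0.        ,   0.        ,   1.        ]]), array([[-0.0115946 , -0.98006647,  0.19833124],
       [-0.99985633,  0.00891079, -0.01441917],
       [ 0.01236446, -0.19846993, -0.98002898]]), array([ 334.60002145,  -21.06627355, 1385.95162528]))
(array([[267.16432942,   0.        , 251.36976249],
       [  0.        , 267.16432942, 189.93460813],
       [  0.        ,   0.        ,   1.        ]]), array([[ 0.23645146,  0.91820497,  0.31778977],
       [ 0.97164225, -0.22296495, -0.0787272 ],
       [-0.00143172,  0.32739312, -0.94488713]]), array([ 65.42099101, 627.54437778, 372.1862695 ]))
```

View pics/side0.png

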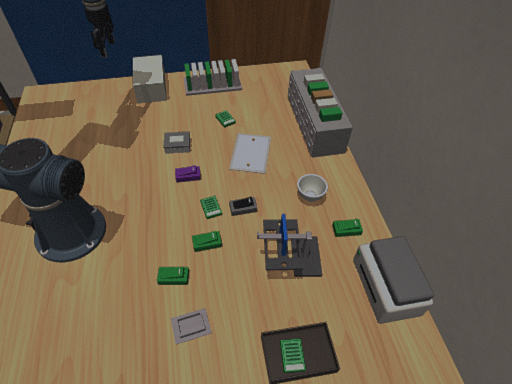

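View pics/top0.png

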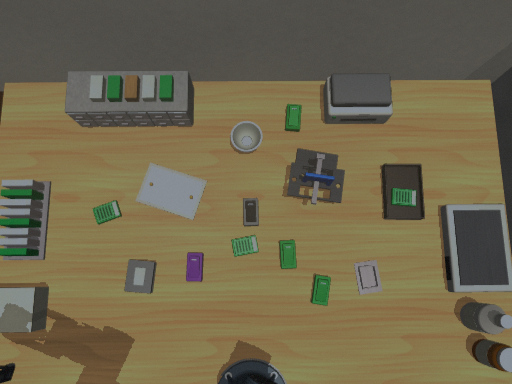

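View pics/wrist0.png

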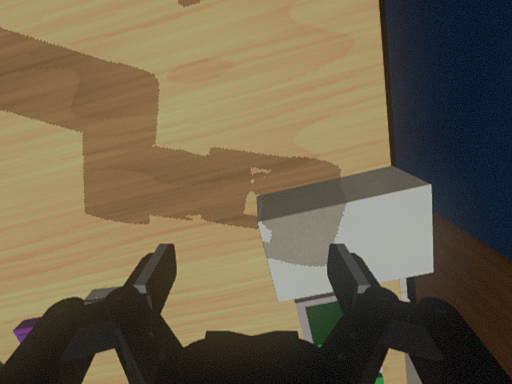

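The side and top views show these positions:

| Thing | Side px | Top px |
|---|---|---|
| Mask on stand | (285,240) | (318,178) |
| Panel | (251,153) | (171,190) |
| Black rocker | (243,206) | (251,212) |

Next I'll zoom in on each.

```bash
python3 - <<'E'
from h import *
s=cv2.imread('pics/side0.png');t=cv2.imread('pics/top0.png')
def c(im,x,y,w,h,k):return cv2.resize(im[y:y+h,x:x+w],None,fx=k,fy=k,interpolation=cv2.INTER_CUBIC)
cv2.imwrite('pics/c1.png',np.hstack([c(s,250,205,80,80,5),c(t,280,140,80,80,5)]))
cv2.imwrite('pics/c2.png',np.vstack([np.hstack([c(s,222,128,60,50,6),c(t,132,158,78,50,5)[:, :390] if 0 else cv2.resize(c(t,132,158,80,64,5),(400,300))]),np.hstack([c(s,222,185,60,50,6),cv2.resize(c(t,222,190,60,45,6),(400,300))])]))
E
```

```text
(no output)
```

View pics/c1.png

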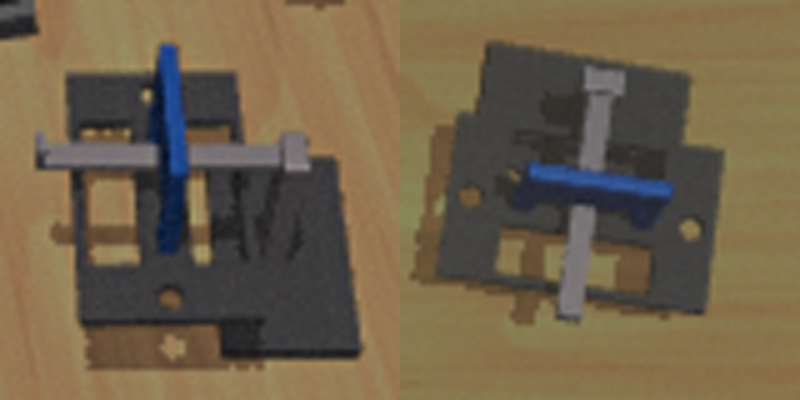

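View pics/c2.png

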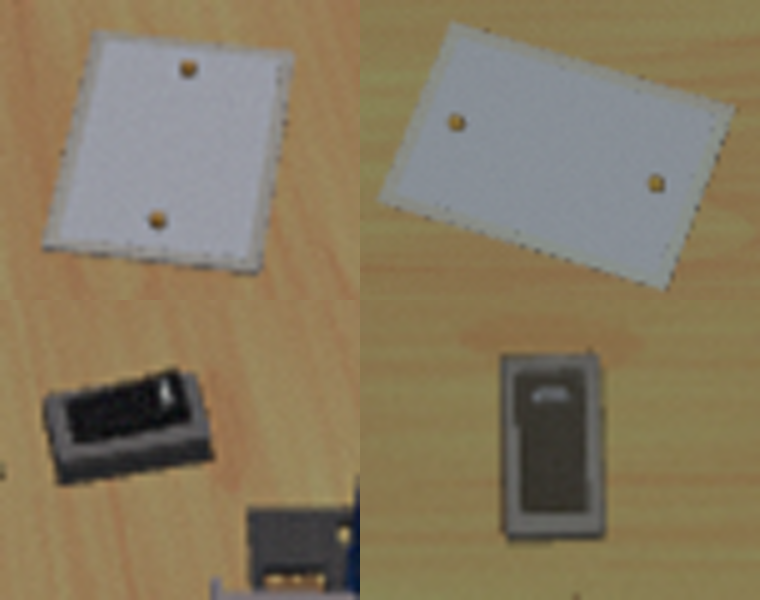

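```bash
python3 - <<'E'
from h import *
T=lambda x,y:np.array([280+x/5-.4,140+y/5-.4])
S=lambda x,y:np.array([250+x/5-.4,205+y/5-.4])
a=onz('top0',T(131,171),165);b=onz('top0',T(272,187),165)
print('handle ends',a,b,np.linalg.norm(a-b),'mid',(a+b)/2)
d=(b-a);print('handle dir deg',np.degrees(np.arctan2(d[1],d[0])))
h1=onz('top0',T(70,197),81);h2=onz('top0',T(290,229),81)
print('mask holes z81',h1,h2,np.linalg.norm(h1-h2),(h1+h2)/2)
d=h2-h1;print('deg',np.degrees(np.arctan2(d[1],d[0])))
# peg at z115/127
p=onz('top0',T(168,316),115);q=onz('top0',T(205,80),119)
print('tip bottom/top',p,onz('top0',T(168,316),127),'post',q)
print('tip tri',tri('top0',T(168,314),'side0',S(43,134)))
d=q-p;print('peg deg',np.degrees(np.arctan2(d[1],d[0])),np.linalg.norm(d))
# side
print('side handle top mid',tri('top0',T(202,178),'side0',S(170,100)))
hs=onz('side0',S(170,297),81);print('side near hole',hs)
# panel
def cen(f,x0,y0,x1,y1):
    im=cv2.imread('pics/'+f+'.png')[y0:y1,x0:x1];hsv=cv2.cvtColor(im,cv2.COLOR_BGR2HSV)
    m=(((hsv[...,0]>8)&(hsv[...,0]<30)&(hsv[...,1]>90))*1).astype('uint8')
    n,_,st,c=cv2.connectedComponentsWithStats(m)
    return [(st[i,4],c[i]+[x0,y0]) for i in range(1,n)]
print(cen('top0',143,176,158,192),cen('top0',184,187,198,203));print(cen('side0',246,133,262,147),cen('side0',240,157,256,170))
E
```

```text
handle ends [ 619.94897821 -160.15204949  165.        ] [ 610.13896933 -238.33709612  165.        ] 78.79808240528803 mid [ 615.04397377 -199.2445728   165.        ]
handle dir deg -97.15162410863958
mask holes z81 [ 624.07449627 -133.02759938   81.        ] [ 603.52675868 -262.86069524   81.        ] 131.44901026663777 [ 613.80062747 -197.94414731   81.        ]
deg -98.99319591694305
tip bottom/top [ 546.38302146 -184.40987045  115.        ] [ 544.38342057 -182.867622    127.        ] post [ 684.70029428 -210.19449467  119.        ]
tip tri (array([ 545.71540045, -182.14720819,  132.98584433]), np.float64(2.342498278410089))
peg deg -10.559672862459834 140.75693519261102
side handle top mid (array([ 611.84639162, -198.23528189,  173.48773975]), np.float64(3.5286925338338757))
side near hole [ 602.10710577 -262.93972683   81.        ]
[(np.int32(3), array([143., 177.])), (np.int32(6), array([150.83333333, 183.83333333]))] [(np.int32(6), array([190.83333333, 196.83333333]))]
[(np.int32(22), array([254.86363636, 133.27272727])), (np.int32(3), array([252.66666667, 138.66666667]))] [(np.int32(3), array([247.66666667, 164.33333333]))]
```

```bash
python3 - <<'E'
from h import *
# pins from crops
t=[np.array([150.83,183.83]),np.array([190.83,196.83])]
s=[np.array([252.9,139.0]),np.array([247.9,164.2])]
P=[onz('top0',x,8) for x in t];Q=[onz('side0',x,8) for x in s]
for n,A in(('top',P),('side',Q)):
    m=(A[0]+A[1])/2;d=A[0]-A[1];print(n,A[0],A[1],'mid',m,'len',np.linalg.norm(d),'deg',np.degrees(np.arctan2(d[1],d[0])))
c=[np.array([132+x/5-.4,158+y/5-.4]) for x,y in((90,22),(375,107),(307,291),(18,203))]
C=[onz('top0',x,2) for x in c];print(np.mean(C,0),[np.linalg.norm(C[i]-C[i-1]) for i in range(4)])
for i in range(4):
  d=C[i]-C[i-1];print(np.degrees(np.arctan2(d[1],d[0])))
# rocker: top crop scaled 400/360=1.111, 300/270 => 6.667/px ; offset x 360,y 300
TR=lambda x,y:np.array([222+(x-360)/6.667-.4,190+(y-300)/6.667-.4])
SR=lambda x,y:np.array([222+x/6-.4,185+(y-300)/6-.4])
print('white line',onz('top0',TR(551,395),39),onz('side0',SR(165,392),39),tri('top0',TR(551,395),'side0',SR(165,392)))
e=onz('top0',TR(552,369),39);f=onz('top0',TR(552,513),25)
print('rocker ends',e,f,np.linalg.norm(e-f))
h=[onz('top0',TR(*x),26) for x in((502,354),(602,354),(605,538),(502,538))]
print('housing',np.mean(h,0),h)
E
```

```text
top [628.81266024 305.61393156   8.        ] [586.55142303 180.61657473   8.        ] mid [607.68204163 243.11525314   8.        ] len 131.94829057250837 deg 71.31975662157079
side [627.55466682 304.18362241   8.        ] [585.93140892 180.36747571   8.        ] mid [606.74303787 242.27554906   8.        ] len 130.62516519008773 deg 71.41890645257575
[614.40799036 243.52984375   2.        ] [np.float64(122.38177735405641), np.float64(188.9238422438531), np.float64(122.71327988058984), np.float64(188.79516648308558)]
-19.152973485138183
-107.41171145296514
160.79149075507846
72.48884451345975
white line [557.64836784  -3.55716289  39.        ] [556.44955175  -1.10273796  39.        ] (array([556.50435849,  -3.61269672,  42.41996765]), np.float64(1.140008510731151))
rocker ends [569.60227432  -4.08582457  39.        ] [505.64950964  -3.48998226  25.        ] 65.46992545253242
housing [536.49109454  -4.04326321  26.        ] [array([579.07011322,  18.96746222,  26.        ]), array([578.63994295, -26.90914092,  26.        ]), array([493.89033455, -27.45471217,  26.        ]), array([494.36398745,  19.22333802,  26.        ])]
```

```bash
python3 -m inch '[[-0.5,0,0,0,0,0.27],[-1,0,0,0,0,0.54],[-1,0,0,0,0,0.54],[-1,0,0,0,0,0.54],[-1,0,0,0,0,0.54],[-1,0,0,0,0,0.54],[-1,0,0,0,0,0.54],[-1,0,0,0,0,0.54],[-1,0,0,0,0,0.54],[-1,0,0,0,0,0.54]]' && python3 -m inch '[[-1,0,0,0,0,0.54],[-1,0,0,0,0,0.54],[-1,0,0,0,0,0.54],[-1,0,0,0,0,0.54],[-1,0,0,0,0,0.54],[-1,0,0,0,0,0.54],[-1,0,0,0,0,0.54],[-0.5,0,0,0,0,0.27],[0,0,0,0,0,0]]'
python3 - <<'E'
from h import *
snap('wrist','w1')
E
```

```text
t: 0.98
position: [405.4, 485.8, 245.1]
orientation: [[-0.772, 0.636, 0.0], [0.636, 0.772, -0.0], [-0.001, 0.0, -1.0]]
ft_force: [0.2, -0.2, 0.4]
gripper_width: 85.4
t: 1.73
position: [555.0, 317.2, 245.1]
orientation: [[-0.502, 0.865, 0.001], [0.865, 0.502, -0.001], [-0.001, -0.0, -1.0]]
ft_force: [-0.9, 0.7, 0.2]
gripper_width: 85.6
```

View pics/w1.png

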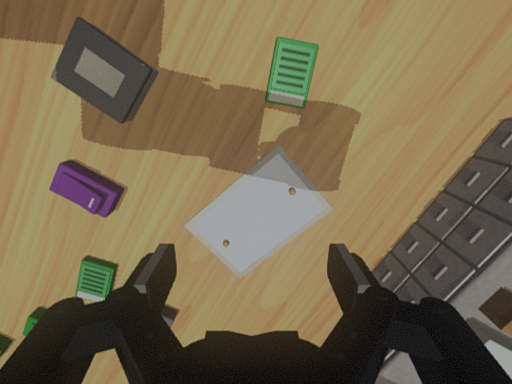

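The wrist view shows the panel, with its pins at about (292,191) and (226,243).

```bash
cat >> h.py <<'E'
def pins(f,boxes,z=8,smin=90):
    im=cv2.imread('pics/'+f+'.png');hsv=cv2.cvtColor(im,cv2.COLOR_BGR2HSV).astype(int)
    out=[]
    for x,y in boxes:
        sub=hsv[y-9:y+10,x-9:x+10];w=np.clip(sub[...,1]-smin,0,None)*((sub[...,0]>8)&(sub[...,0]<32))
        yy,xx=np.mgrid[-9:10,-9:10];p=np.array([x+(w*xx).sum()/w.sum(),y+(w*yy).sum()/w.sum()])
        P=onz(f,p,z);out.append(P);print(p,P.round(1),(w>0).sum())
    m=(out[0]+out[1])/2;d=out[0]-out[1];print('mid',m.round(1),np.linalg.norm(d).round(1),np.degrees(np.arctan2(d[1],d[0])).round(2))
E
python3 - <<'E'
from h import *
pins('w1',[(292,191),(226,243)])
E
```

```text
[291.68113208 191.00849057] [628.1 309.2   8. ] 26
[225.30181818 243.38545455] [585.8 185.1   8. ] 20
mid [606.9 247.1   8. ] 131.2 71.2
```

```bash
python3 -m inch '[[-0.5,0,0,0,0,0.27],[-1,0,0,0,0,0.54],[-1,0,0,0,0,0.54],[-1,0,0,0,0,0.54],[-1,0,0,0,0,0.54],[-1,0,0,0,0,0.54],[-1,0,0,0,0,0.54],[-1,0,0,0,0,0.54],[-1,0,0,0,0,0.54],[-1,0,0,0,0,0.54]]' && python3 -m inch '[[-1,0,0,0,0,0.54],[-1,0,0,0,0,0.54],[-1,0,0,0,0,0.54],[-1,0,0,0,0,0.54],[-0.5,0,0,0,0,0.54],[0,0,0,0,0,0]]'
python3 - <<'E'
from h import *
snap('wrist','w2')
print(proj('w2',[614,-198.5,165]))
E
```

```text
t: 2.62
position: [644.5, 53.3, 245.4]
orientation: [[-0.084, 0.996, 0.0], [0.996, 0.084, 0.0], [0.0, 0.0, -1.0]]
ft_force: [1.4, -0.6, 0.3]
gripper_width: 85.4
t: 3.12
position: [644.4, -83.7, 245.3]
orientation: [[0.155, 0.988, -0.0], [0.988, -0.155, -0.001], [-0.001, 0.0, -1.0]]
ft_force: [-0.6, 0.1, 1.1]
gripper_width: 85.6
[238.64310381 315.8987991 ]
```

View pics/w2.png

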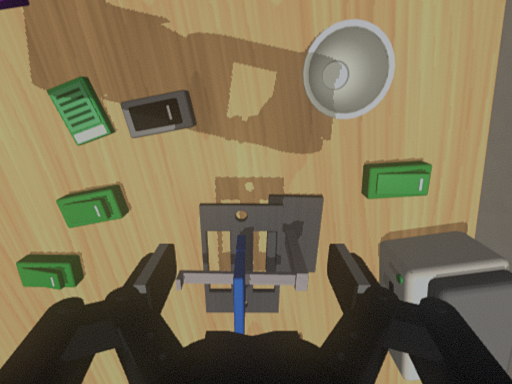

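The handle is the blue strip at columns 236–245, rows 235–335. The jaws are aligned with it, since tool y is at -8.9°.

```bash
python3 - <<'E'
from h import *
im=cv2.imread('pics/w2.png')
hsv=cv2.cvtColor(im,cv2.COLOR_BGR2HSV)
m=cv2.inRange(hsv,(105,120,40),(130,255,255));m[:,:200]=0;m[:,280:]=0
for y in range(230,340,8):
    xs=np.where(m[y])[0]; print(y,(xs.min(),xs.max()) if len(xs) else None,im[y,xs][:, 0].tolist() if len(xs) else '')
for P in ([603,-262.9,81],[624.3,-133,81],[545,-183,127],[609,-238.5,165],[620,-159.5,165]): print(P,proj('w2',P))
print(cam('w2'))
cv2.imwrite('pics/c3.png',cv2.resize(im[160:350,160:330],None,fx=3.1,fy=3.1,interpolation=cv2.INTER_CUBIC))
E
```

```text
230 None 
238 None 
246 None 
254 None 
262 None 
270 None 
278 (np.int64(234), np.int64(242)) [114, 123, 121, 122, 124, 123, 126, 122, 106]
286 (np.int64(234), np.int64(243)) [153, 167, 166, 166, 164, 165, 165, 164, 146, 102]
294 (np.int64(234), np.int64(243)) [152, 166, 167, 165, 164, 164, 164, 165, 145, 113]
302 (np.int64(234), np.int64(243)) [154, 162, 166, 164, 162, 164, 164, 164, 149, 116]
310 (np.int64(234), np.int64(243)) [146, 159, 166, 162, 164, 163, 164, 161, 150, 122]
318 (np.int64(235), np.int64(243)) [159, 164, 164, 163, 164, 162, 163, 152, 127]
326 (np.int64(235), np.int64(243)) [154, 166, 163, 162, 161, 161, 160, 157, 128]
334 None 
[603, -262.9, 81] [241.55036096 306.11843059]
[624.3, -133, 81] [240.85769657 218.15306323]
[545, -183, 127] [176.72161719 286.31352686]
[609, -238.5, 165] [240.51563833 346.68453816]
[620, -159.5, 165] [237.81042152 282.59820113]
(array([[267.16432942,   0.        , 251.36976249],
       [  0.        , 267.16432942, 189.93460813],
       [  0.        ,   0.        ,   1.        ]]), array([[ 9.87732278e-01, -1.47656032e-01, -5.08197134e-02],
       [-1.56156335e-01, -9.33163580e-01, -3.23760608e-01],
       [ 3.82100920e-04,  3.27724623e-01, -9.44773214e-01]]), array([6.58066535e+02, 4.81963425e-01, 3.72921759e+02]))
```

View pics/c3.png

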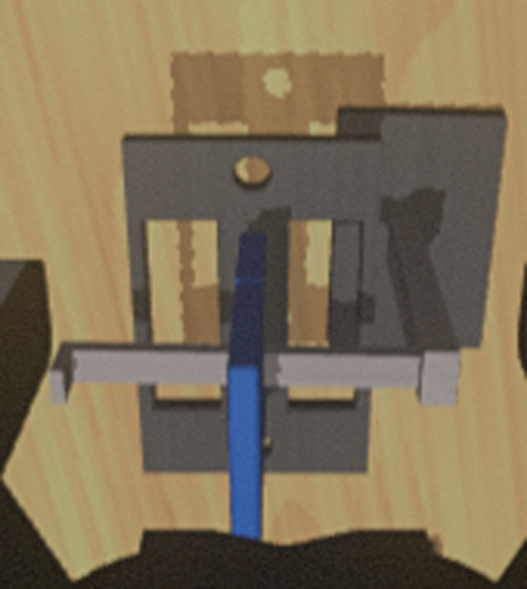

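```bash
python3 - <<'E'
from h import *
a=onz('w2',(238.7,278),165);b=onz('w2',(239.3,330),165);print(a,b,np.degrees(np.arctan2(*(b-a)[[1,0]])))
print('tip',onz('w2',(179.5,278),127),'hole',onz('w2',(241.3,215.2),81))
s=r.get_state();R=s['orientation'];p=s['position'];print(p)
u=(a-b)/np.linalg.norm(a-b)
c=a-u*41;print('handle c wrist',c)
for y in(-198.5,-196.5): print(R.T@(np.array([614,y,144])-p)/30)
print(R.T@(c-p)/30)
E
```

```text
[ 621.70524739 -154.56018412  165.        ] [ 611.57074787 -216.30492877  165.        ] -99.3211544517666
tip [ 550.74613271 -172.70888484  127.        ] hole [ 625.47761874 -129.25842461   81.        ]
[644.3279133  -81.57848116 245.23769038]
handle c wrist [ 615.06455234 -195.01881941  165.        ]
[-4.00876877 -0.40414483  3.37133172]
[-3.94288037 -0.41430158  3.37139133]
[-3.88808334 -0.38700429  2.67142776]
```

```bash
python3 - <<'E'
from h import *
for i in range(3):
    s=r.get_state();print(s['t'],s['position'],s['joint_velocities'].round(2));snap('wrist','w3%d'%i)
im=cv2.imread('pics/w32.png');a=cv2.imread('pics/w2.png')
def f(im):
    hsv=cv2.cvtColor(im,cv2.COLOR_BGR2HSV);m=cv2.inRange(hsv,(105,150,140),(130,255,255))
    ys,xs=np.where(m);return ys.min(),ys.max(),xs.min(),xs.max()
print(f(a),f(im))
E
```

```text
3.1667 [644.3279133  -81.57848116 245.23769038] [ 2.43 -0.19  0.53  1.03  0.3  -0.55]
3.2167 [644.33733453 -80.26649907 245.22898879] [ 1.63 -0.14  0.31  0.03  0.06 -0.13]
3.2667 [644.34299168 -79.5419737  245.25550281] [ 1.08 -0.12 -0.05 -0.18 -0.16 -0.06]
(np.int64(279), np.int64(332), np.int64(234), np.int64(242)) (np.int64(283), np.int64(332), np.int64(234), np.int64(242))
```

```bash
python3 -m inch '[[-0.8,-0.1,0,0,0,0],[-1,-0.1,0,0,0,0],[-1,-0.1,0,0,0,0],[-0.8,-0.09,0,0,0,0],[-0.43,0,0,0,0,0],[0,0,0.5,0,0,0],[0,0,0.5,0,0,0],[0,0,0,0,0,0],[0,0,0,0,0,0],[0,0,0,0,0,0]]' 45
python3 - <<'E'
from h import *
snap('wrist','w4');snap('side','s4');snap('top','t4')
im=cv2.imread('pics/w4.png')
cv2.imwrite('pics/c4.png',np.hstack([im[:,100:400],cv2.resize(cv2.imread('pics/s4.png')[180:276,240:340],None,fx=4,fy=4)]))
print(r.get_state()['position'])
E
```

```text
t: 4.15
position: [615.5, -198.0, 215.9]
orientation: [[0.149, 0.989, 0.001], [0.989, -0.149, -0.0], [0.0, 0.001, -1.0]]
ft_force: [-0.3, -0.9, 0.2]
gripper_width: 45.1
[ 615.51541947 -198.67118191  216.43426713]
```

View pics/c4.png

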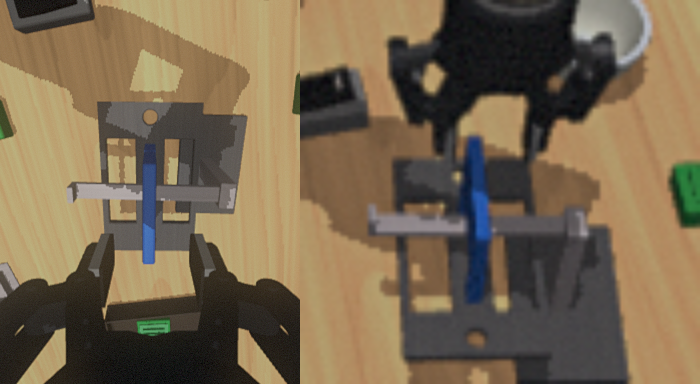

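The wrist view shows the handle (col 149) midway between the jaws (cols 113 and 187), so I'll descend and grip.

```bash
python3 -m inch '[[0,-0.03,0.4,0,0,0],[0,0,0.6,0,0,0],[0,0,0.6,0,0,0],[0,0,0.5,0,0,0],[0,0,0.3,0,0,0],[0,0,0,0,0,0],[0,0,0,0,0,0],[0,0,0,0,0,0],[0,0,0,0,0,0]]' && python3 -m inch '[[0,0,0,0,0,0],[0,0,0,0,0,0],[0,0,0,0,0,0],[0,0,0,0,0,0],[0,0,0,0,0,0],[0,0,0,0,0,0],[0,0,0,0,0,0],[0,0,0,0,0,0]]' 0
```

```text
t: 5.05
position: [614.7, -199.3, 144.7]
orientation: [[0.151, 0.989, 0.002], [0.989, -0.151, -0.001], [-0.001, 0.002, -1.0]]
ft_force: [1.1, 0.1, 0.2]
gripper_width: 45.1
t: 5.72
position: [613.8, -199.0, 144.0]
orientation: [[0.151, 0.989, 0.0], [0.989, -0.151, -0.0], [-0.0, 0.0, -1.0]]
ft_force: [-1.3, 0.7, 5.9]
gripper_width: 9.4
```

```bash
python3 -m inch '[[0,0,0,0,0,0],[0,0,-0.2,0,0,0],[0,0,-0.23,0,0,0],[0,0,-0.2,0,0,0],[0,0,0,0,0,0],[0,0,0,0,0,0],[0,0,0,0,0,0]]'
python3 - <<'E'
from h import *
snap('wrist','w5');snap('side','s5');snap('top','t5')
im=cv2.imread('pics/w5.png')
cv2.imwrite('pics/c5.png',np.hstack([im[:,100:400],cv2.resize(cv2.imread('pics/s5.png')[180:276,240:340],None,fx=4,fy=4)]))
s=r.get_state();print(s['position'],s['ft_force'],s['gripper_width'])
E
```

```text
t: 6.3
position: [613.7, -198.8, 162.0]
orientation: [[0.151, 0.989, -0.0], [0.989, -0.151, 0.0], [0.0, -0.0, -1.0]]
ft_force: [0.6, -0.6, -3.2]
gripper_width: 9.2
[ 613.5443293  -198.79455044  161.73393293] [-0.28833567  0.71931947 -3.58374495] 9.274234979068684
```

View pics/c5.png

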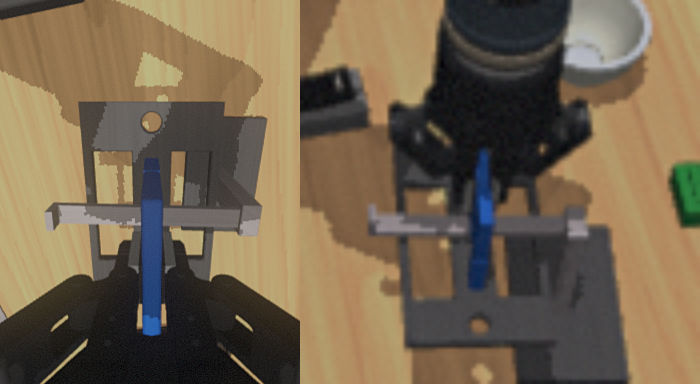

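The handle is held at 9.2 mm width and is up 18 mm, with the bar's lower edge clear of the peg. Now I'll slide it off toward the tip.

```bash
python3 -m inch '[[0.01,-0.3,-0.03,0,0,0],[0.02,-0.6,0,0,0,0],[0.02,-0.6,0,0,0,0],[0.02,-0.6,0,0,0,0],[0.02,-0.6,0,0,0,0],[0.02,-0.6,0,0,0,0],[0.02,-0.6,0,0,0,0],[0.02,-0.6,0,0,0,0],[0.02,-0.4,0,0,0,0],[0,0,0,0,0,0]]'
python3 - <<'E'
from h import *
snap('side','s6');snap('top','t6')
cv2.imwrite('pics/c6.png',np.hstack([cv2.resize(cv2.imread('pics/t6.png')[120:248,230:350],None,fx=3,fy=3),cv2.resize(cv2.imread('pics/s6.png')[160:288,190:320],None,fx=3,fy=3)]))
s=r.get_state();print(s['position'],s['ft_force'],s['gripper_width'])
E
```

```text
t: 7.28
position: [465.4, -169.9, 162.9]
orientation: [[0.151, 0.988, -0.005], [0.988, -0.151, 0.003], [0.002, -0.005, -1.0]]
ft_force: [-0.6, 0.9, -3.2]
gripper_width: 9.3
[ 469.41413652 -171.93458355  163.51129643] [ 0.29883274 -0.33228645 -2.80839171] 9.17792174981002
```

View pics/c6.png

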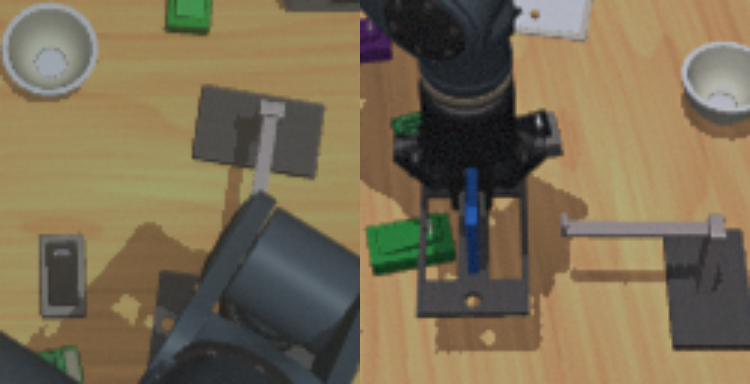

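The mask is off the peg and clear of the tip. I'll raise it and carry it over the panel.

```bash
python3 -m inch '[[0,0,-0.5,0,0,0],[0.4,0.07,-0.5,0,0,0],[0.8,0.14,-0.3,0,0,0],[1,0.17,0,0,0,0],[1,0.17,0,0,0,0],[1,0.17,0,0,0,0],[1,0.17,0,0,0,0],[1,0.17,0,0,0,0],[1,0.17,0,0,0,0],[1,0.17,0,0,0,0]]' && python3 -m inch '[[1,0.17,0,0,0,0],[1,0.17,0,0,0,0],[1,0.17,0,0,0,0],[1,0.17,0,0,0,0],[1,0.17,0,0,0,0],[0.8,0.14,0,0,0,0],[0.36,0.12,0,0,0,0],[0,0,0,0,0,0.7],[0,0,0,0,0,0.7],[0,0,0,0,0,0.58]]' && python3 -m inch '[[0,0,0,0,0,0],[0,0,0,0,0,0],[0,0,0,0,0,0],[0,0,0,0,0,0]]'
python3 - <<'E'
from h import *
s=r.get_state();print(s['position'],s['orientation'][:,1],s['ft_force'],s['gripper_width'])
snap('wrist','w7');snap('side','s7');snap('top','t7')
cv2.imwrite('pics/c7.png',np.hstack([cv2.resize(cv2.imread('pics/t7.png')[120:248,110:230],None,fx=3,fy=3),cv2.resize(cv2.imread('pics/s7.png')[70:198,190:320],None,fx=3,fy=3)]))
E
```

```text
t: 8.22
position: [549.7, 66.8, 202.4]
orientation: [[0.15, 0.989, 0.002], [0.989, -0.15, -0.0], [0.0, 0.002, -1.0]]
ft_force: [0.2, 0.1, -2.0]
gripper_width: 9.1
t: 9.05
position: [609.3, 243.0, 201.7]
orientation: [[0.32, 0.947, 0.0], [0.947, -0.32, -0.0], [-0.0, 0.0, -1.0]]
ft_force: [0.0, 0.1, -3.5]
gripper_width: 9.1
t: 9.38
position: [608.9, 242.5, 202.1]
orientation: [[0.318, 0.948, 0.0], [0.948, -0.318, -0.0], [-0.0, 0.0, -1.0]]
ft_force: [-0.0, -0.3, -3.0]
gripper_width: 9.3
[608.91555143 242.51853657 202.07570211] [ 9.48040057e-01 -3.18150970e-01  1.01049195e-04] [-0.04144593 -0.29404372 -2.98480829] 9.309741355824928
```

View pics/c7.png

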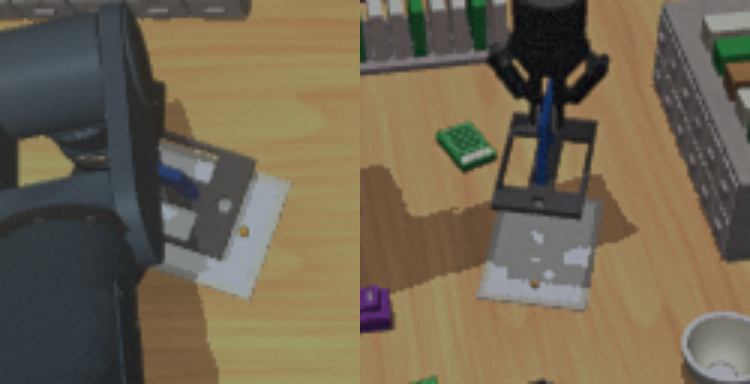

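View pics/w7.png

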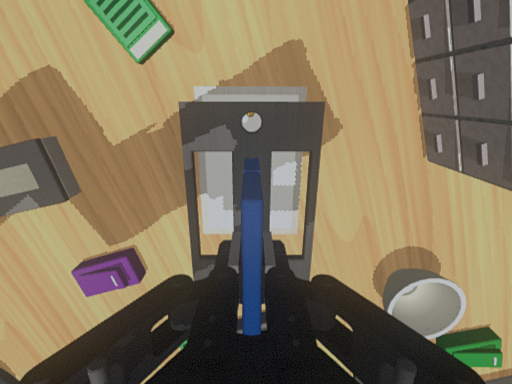

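```bash
python3 - <<'E'
from h import *
def cr(f,x,y,w=24,k=12):
    im=cv2.imread('pics/%s.png'%f)[y-w//2:y+w//2,x-w//2:x+w//2];return cv2.resize(im,None,fx=k,fy=k,interpolation=cv2.INTER_CUBIC)
cv2.imwrite('pics/c8.png',np.hstack([cr('t7',185,188),cr('s7',249,138),cr('w7',251,122,36,8)[:288,:288]]))
E
```

```text
(no output)
```

View pics/c8.png

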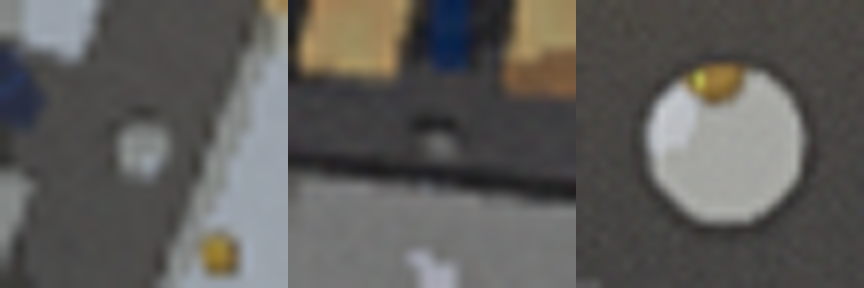

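```bash
python3 - <<'E'
from h import *
s=r.get_state();p=s['position'];R=s['orientation']
H={}
H['top']=onz('t7',(184.5,188.0),139);H['side']=onz('s7',(249.0,137.3),138);H['wr']=onz('w7',(251.2,121.7),139)
for k,v in H.items(): print(k,v,'tool',R.T@(v-p))
print('tri',tri('t7',(184.5,188.0),'s7',(249.0,137.3)))
print('pin far wr',onz('w7',(250.1,113),9), 'top pin now', onz('t7',(173+218/12-.46,176+253/12-.46),8.5))
E
```

```text
top [588.00379877 179.71012111 139.        ] tool [-66.26312017   0.35496772  63.14099266]
side [588.04387973 179.44226811 138.        ] tool [-66.50426918   0.4781672   64.14100304]
wr [631.22891239 308.19207237 139.        ] tool [69.29504836  0.42700623 63.14006314]
tri (array([588.21998274, 179.94324299, 137.53775252]), np.float64(0.15870065702996008))
pin far wr [629.64825184 307.61063589   9.        ] top pin now [587.11370624 180.93727344   8.5       ]
```

```bash
python3 -m inch '[[0,-0.05,0.3,0,0,0],[0,0,0.6,0,0,0],[0,0,0.7,0,0,0],[0,0,0.7,0,0,0],[0,0,0.6,0,0,0],[0,0,0.4,0,0,0],[0,0,0.27,0,0,0],[0,0,0,0,0,0],[0,0,0,0,0,0],[0,0,0,0,0,0]]'
python3 - <<'E'
from h import *
s=r.get_state();print(s['position'],s['orientation'][:,1],s['ft_force'],s['gripper_width'])
snap('wrist','w9');snap('side','s9');snap('top','t9')
def cr(f,x,y,w=24,k=12):
    im=cv2.imread('pics/%s.png'%f)[y-w//2:y+w//2,x-w//2:x+w//2];return cv2.resize(im,None,fx=k,fy=k,interpolation=cv2.INTER_CUBIC)
a=proj('s9',[587,180,32]).round().astype(int);b=proj('t9',[587,180,32]).round().astype(int)
print(a,b)
cv2.imwrite('pics/c9.png',np.hstack([cr('t9',*b),cr('s9',*a),cr('w9',251,122,36,8)[:288,:288]]))
E
```

```text
t: 10.37
position: [608.2, 243.5, 96.1]
orientation: [[0.319, 0.948, 0.002], [0.948, -0.319, 0.001], [0.001, 0.002, -1.0]]
ft_force: [0.6, -1.6, -3.1]
gripper_width: 9.1
[608.23020516 243.49719375  96.07049456] [ 0.94790809 -0.31853753  0.00202498] [ 0.55995277 -1.57521259 -3.06643709] 9.10341885853882
[248 160] [190 195]
```

View pics/c9.png

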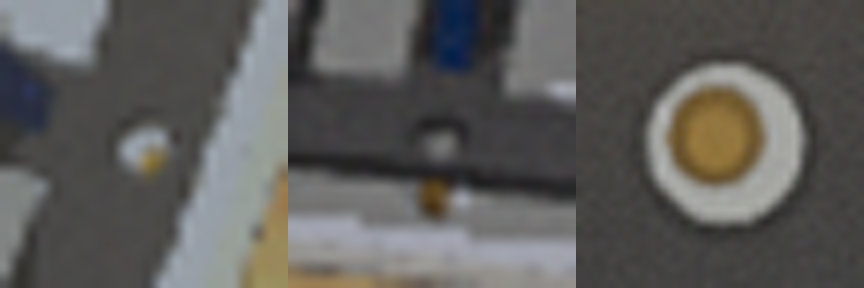

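View pics/w9.png

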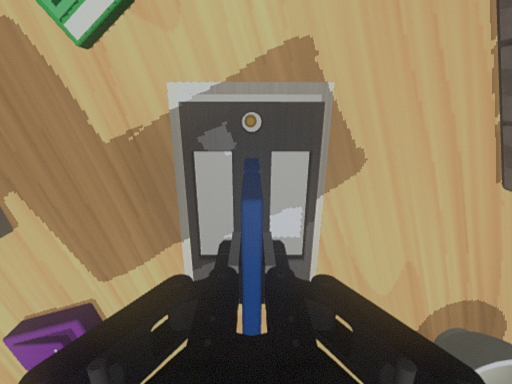

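```bash
python3 - <<'E'
from h import *
s=r.get_state();p=s['position'];R=s['orientation'];print(p)
def d(n,h,q): print(n,h.round(1),q.round(1),'move',(q-h)[:2].round(2),'tool',(R.T@(q-h))[:2].round(2))
d('wr',onz('w9',(251.2,121.6),33),onz('w9',(250.06,120.56),9.5))
d('top',onz('t9',(189.6,195.04),33),onz('t0' if 0 else 'top0',(190.83,196.83),8))
d('side',onz('s9',(248.0,159.2),33),onz('s9',(247.7,164.1),8))
E
```

```text
[608.11348268 243.45710252  96.32040571]
wr [630.7 309.3  33. ] [629.6 308.5   9.5] move [-1.17 -0.8 ] tool [-1.16 -0.9 ]
top [587.5 180.8  33. ] [586.6 180.6   8. ] move [-1.   -0.19] tool [-0.53 -0.94]
side [586.1 180.9  33. ] [585.3 181.    8. ] move [-0.8   0.07] tool [-0.22 -0.83]
```

All three views agree on a remaining shift of about (-0.6, -0.9) mm in the tool axes. I'll apply that and continue down to just above the pins.

```bash
python3 -m inch '[[-0.02,-0.03,0.15,0,0,0],[0,0,0.2,0,0,0],[0,0,0.07,0,0,0],[0,0,0,0,0,0],[0,0,0,0,0,0],[0,0,0,0,0,0],[0,0,0,0,0,0]]'
python3 - <<'E'
from h import *
s=r.get_state();print(s['position'],s['ft_force'],s['gripper_width'])
snap('wrist','w10');snap('side','s10')
def cr(f,x,y,w=24,k=12):
    im=cv2.imread('pics/%s.png'%f)[y-w//2:y+w//2,x-w//2:x+w//2];return cv2.resize(im,None,fx=k,fy=k,interpolation=cv2.INTER_CUBIC)
cv2.imwrite('pics/c10.png',np.hstack([cr('s10',248,163),cr('w10',251,122,36,8)]))
E
```

```text
t: 11.1
position: [606.4, 243.0, 82.5]
orientation: [[0.319, 0.948, 0.0], [0.948, -0.319, 0.0], [0.0, 0.0, -1.0]]
ft_force: [0.1, -0.6, -2.6]
gripper_width: 9.0
[606.42937755 242.9976488   82.5062113 ] [ 0.06389395 -0.6066675  -2.62822068] 9.040034937893896
```

View pics/c10.png

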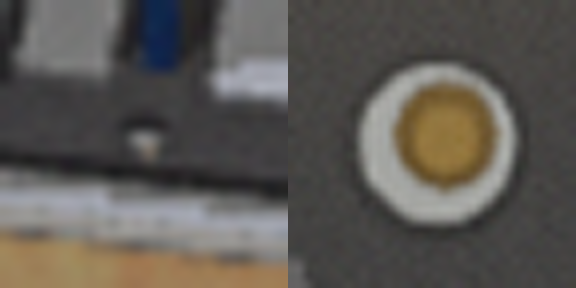

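```bash
python3 - <<'E'
from h import *
s=r.get_state();p=s['position'];R=s['orientation'];print(p)
def d(n,h,q): print(n,h.round(1),q.round(1),'tool',(R.T@(q-h))[:2].round(2))
d('wr',onz('w10',(233+149/8-.44,121.56),19.5),onz('w10',(233+157/8-.44,104+134/8-.44),9.5))
h=onz('s10',(236+147/12-.46,151+138/12-.46),19.5);q=onz('side0',(247.8,164.2),8);d('side',h,q)
E
```

```text
[606.40779368 243.00434299  82.58483922]
wr [628.8 308.8  19.5] [629.5 308.6   9.5] tool [0.06 0.72]
side [585.4 180.1  19.5] [585.6 180.4   8. ] tool [0.36 0.1 ]
```

```bash
python3 -m inch '[[0.01,0.013,0,0,0,0],[0,0,0.06,0,0,0],[0,0,0.08,0,0,0],[0,0,0.08,0,0,0],[0,0,0.06,0,0,0],[0,0,0.03,0,0,0],[0,0,0,0,0,0],[0,0,0,0,0,0],[0,0,0,0,0,0]]'
python3 - <<'E'
from h import *
s=r.get_state();print(s['position'],s['ft_force'],s['gripper_width'])
snap('wrist','w11');snap('side','s11')
def cr(f,x,y,w=24,k=12):
    im=cv2.imread('pics/%s.png'%f)[y-w//2:y+w//2,x-w//2:x+w//2];return cv2.resize(im,None,fx=k,fy=k,interpolation=cv2.INTER_CUBIC)
cv2.imwrite('pics/c11.png',np.hstack([cr('s11',248,163),cr('w11',251,122,36,8)]))
E
```

```text
t: 11.95
position: [606.6, 243.1, 73.2]
orientation: [[0.319, 0.948, -0.0], [0.948, -0.319, 0.0], [-0.0, -0.0, -1.0]]
ft_force: [-0.4, 1.1, -1.0]
gripper_width: 9.3
[606.60097087 243.13690532  73.18661476] [-0.38428361  1.06689624 -1.02759208] 9.30944966482377
```

View pics/c11.png

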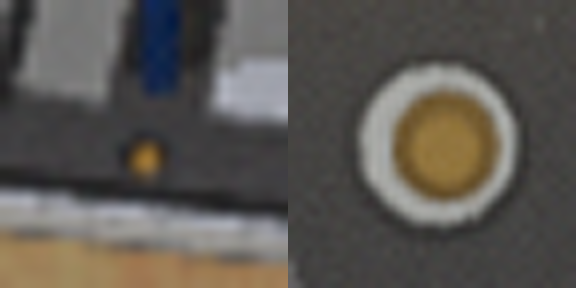

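Each hole shows its pin in it, in the side view at (147,157) and in the wrist view. I'll press lightly and then release.

```bash
python3 -m inch '[[0,0,0.03,0,0,0],[0,0,0.02,0,0,0],[0,0,0,0,0,0],[0,0,0,0,0,0],[0,0,0,0,0,0],[0,0,0,0,0,0]]' && python3 -m inch '[[0,0,0,0,0,0],[0,0,0,0,0,0],[0,0,0,0,0,0],[0,0,0,0,0,0],[0,0,0,0,0,0],[0,0,0,0,0,0]]' 45
```

```text
t: 12.55
position: [606.5, 243.2, 73.1]
orientation: [[0.318, 0.948, -0.0], [0.948, -0.318, -0.0], [-0.0, -0.0, -1.0]]
ft_force: [-3.5, -0.2, 6.7]
gripper_width: 9.3
t: 13.05
position: [606.8, 243.1, 71.4]
orientation: [[0.319, 0.948, 0.0], [0.948, -0.319, -0.0], [0.0, 0.0, -1.0]]
ft_force: [-0.6, -0.7, -0.0]
gripper_width: 44.9
```

```bash
python3 -m inch '[[0,0,-0.3,0,0,0],[0,0,-0.6,0,0,0],[0,0,-0.9,0,0,0],[0,0,-0.9,0,0,0],[0,0,-0.8,0,0,0],[0,0,-0.5,0,0,0],[-0.6,0.07,0,0,0,0],[-0.9,0.12,0,0,0,0],[-1,0.12,0,0,0,0],[-1,0.12,0,0,0,0]]' && python3 -m inch '[[-1,0.12,0,0,0,0],[-1,0.12,0,0,0,0],[-1,0.12,0,0,0,0],[-0.8,0.12,0,0,0,-0.8],[-0.4,0.12,0,0,0,-0.8],[0,0,0,0,0,-0.8],[0,0,0,0,0,-0.8],[0,0,0,0,0,-0.5],[0,0,0,0,0,0],[0,0,0,0,0,0]]' 0
python3 - <<'E'
from h import *
s=r.get_state();print(s['position'],s['orientation'][:,1],s['ft_force'],s['gripper_width'],s['joint_velocities'].round(1))
snap('wrist','w12');snap('side','s12');snap('top','t12')
cv2.imwrite('pics/c12.png',np.hstack([cv2.resize(cv2.imread('pics/t12.png')[130:258,110:230],None,fx=3,fy=3),cv2.resize(cv2.imread('pics/s12.png')[110:238,190:320],None,fx=3,fy=3)]))
E
```

```text
t: 13.88
position: [585.2, 138.9, 192.6]
orientation: [[0.317, 0.948, 0.001], [0.948, -0.317, -0.0], [0.0, 0.001, -1.0]]
ft_force: [-0.3, -0.9, 0.7]
gripper_width: 45.3
t: 14.72
position: [563.4, 14.3, 192.1]
orientation: [[0.003, 1.0, 0.001], [1.0, -0.003, -0.0], [-0.0, 0.001, -1.0]]
ft_force: [-0.7, 0.3, -0.4]
gripper_width: 0.1
[563.38977165  14.26192761 192.13711449] [ 9.99996522e-01 -2.55028285e-03  6.72819247e-04] [-0.6973288   0.32193858 -0.40588817] 0.14379868671896381 [ 0.2  0.1  0.   0.1 -0.   0.1]
```

View pics/c12.png

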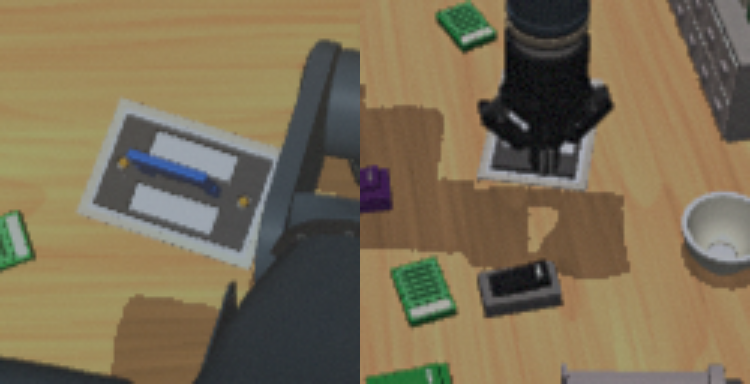

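View pics/w12.png

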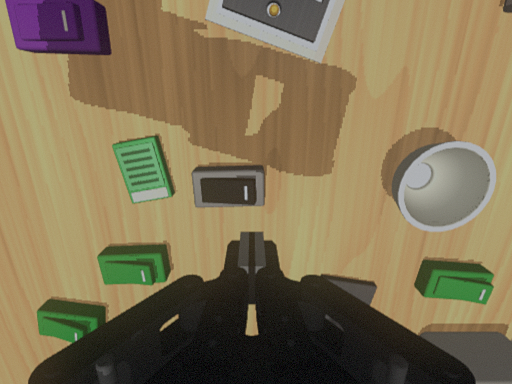

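The top view shows the mask flat with both pins in its holes. The rocker's white line is at wrist px (246,190).

```bash
python3 - <<'E'
from h import *
v=onz('w12',(246.5,190),39);print(v)
s=r.get_state();p=s['position'];R=s['orientation'];print(p,(R.T@(np.array([558.5,-3.2,39])-p)/30).round(2))
E
```

```text
[558.60336904   2.07431393  39.        ]
[563.32084588  14.44836989 191.85450963] [-0.59 -0.16  5.1 ]
```

```bash
python3 -m inch '[[-0.25,-0.05,0.3,0,0,0],[-0.3,-0.05,0.7,0,0,0],[0,0,0.9,0,0,0],[0,0,0.9,0,0,0],[0,0,0.8,0,0,0],[0,0,0.5,0,0,0],[0,0,0.25,0,0,0],[0,0,0,0,0,0],[0,0,0,0,0,0],[0,0,0,0,0,0]]' 0
python3 - <<'E'
from h import *
s=r.get_state();print(s['position'],s['ft_force'])
snap('wrist','w13');snap('side','s13')
cv2.imwrite('pics/c13.png',np.hstack([cv2.imread('pics/w13.png')[:,100:400],cv2.resize(cv2.imread('pics/s13.png')[170:234,210:280],None,fx=6,fy=6)]))
E
```

```text
t: 15.7
position: [561.0, -2.4, 61.9]
orientation: [[0.001, 1.0, 0.002], [1.0, -0.001, -0.0], [-0.0, 0.002, -1.0]]
ft_force: [0.3, 0.6, -1.0]
gripper_width: 0.1
[561.01062659  -2.43185302  61.93545011] [ 0.31324678  0.57250193 -1.01545293]
```

View pics/c13.png

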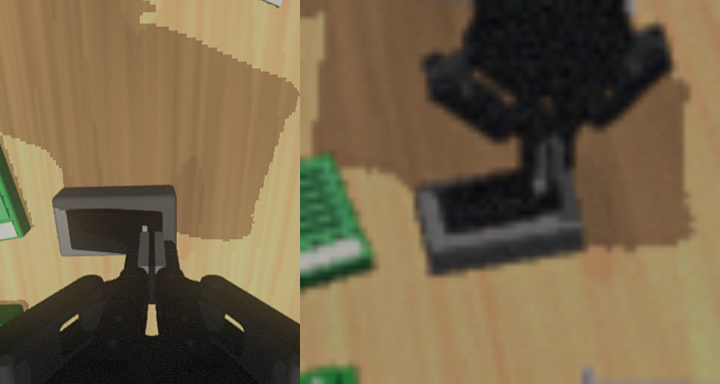

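```bash
python3 -m inch '[[0,0,0.1,0,0,0],[0,0,0.12,0,0,0],[0,0,0.12,0,0,0],[0,0,0.1,0,0,0],[0,0,0.05,0,0,0],[0,0,0,0,0,0],[0,0,0,0,0,0],[0,0,0,0,0,0]]' && python3 -m inch '[[0,0,0.04,0,0,0],[0,0,0,0,0,0],[0,0,0,0,0,0]]'
```

```text
t: 16.47
position: [561.2, -2.5, 46.7]
orientation: [[0.001, 1.0, 0.002], [1.0, -0.001, -0.001], [-0.001, 0.002, -1.0]]
ft_force: [4.8, -0.2, 3.8]
gripper_width: 0.0
t: 16.72
position: [560.8, -2.4, 45.3]
orientation: [[0.001, 1.0, 0.001], [1.0, -0.001, -0.0], [-0.0, 0.001, -1.0]]
ft_force: [3.9, -0.7, 3.9]
gripper_width: 0.2
```

```bash
python3 -m inch '[[0,0,0.04,0,0,0],[0,0,0,0,0,0],[0,0,0,0,0,0]]';  python3 -m inch '[[0,0,0.04,0,0,0],[0,0,0,0,0,0],[0,0,0,0,0,0]]'
```

```text
t: 16.97
position: [560.9, -2.4, 45.0]
orientation: [[0.001, 1.0, 0.002], [1.0, -0.001, -0.0], [-0.0, 0.002, -1.0]]
ft_force: [2.5, -1.2, 9.4]
gripper_width: -0.0
t: 17.22
position: [561.0, -2.4, 44.8]
orientation: [[0.001, 1.0, 0.002], [1.0, -0.001, -0.001], [-0.001, 0.002, -1.0]]
ft_force: [2.0, -0.5, 16.7]
gripper_width: -0.4
```

The force rose to 17 N while the position stalled at 44.8, so the rocker is on its stop. I'll back off and check it.

```bash
python3 -m inch '[[0,0,-0.3,0,0,0],[0,0,-0.6,0,0,0],[0,0,-0.9,0,0,0],[0.5,0,-0.9,0,0,0],[0.8,0,-0.9,0,0,0],[0.8,0,-0.6,0,0,0],[0.5,0,0,0,0,0],[0,0,0,0,0,0],[0,0,0,0,0,0],[0,0,0,0,0,0]]'
python3 - <<'E'
from h import *
s=r.get_state();print(s['position'],s['ft_force'])
snap('wrist','w14');snap('side','s14');snap('top','t14')
cv2.imwrite('pics/c14.png',np.hstack([cv2.resize(cv2.imread('pics/s14.png')[120:230,200:290],None,fx=4,fy=4),cv2.resize(cv2.imread('pics/w14.png')[100:330,160:360],(382,440))]))
cv2.imwrite('pics/c15.png',cv2.resize(cv2.imread('pics/t14.png')[130:250,110:290],None,fx=4,fy=4))
E
```

```text
t: 18.05
position: [558.2, 75.4, 167.3]
orientation: [[0.001, 1.0, -0.006], [1.0, -0.001, -0.0], [-0.0, -0.006, -1.0]]
ft_force: [0.4, 0.2, -1.5]
gripper_width: -0.3
[558.17389891  75.44428142 167.34209155] [ 0.41327644  0.16522658 -1.49122493]
```

View pics/c14.png

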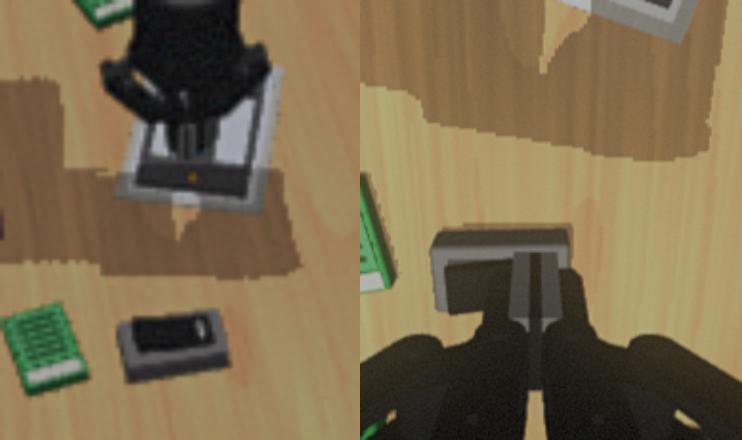

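View pics/c15.png

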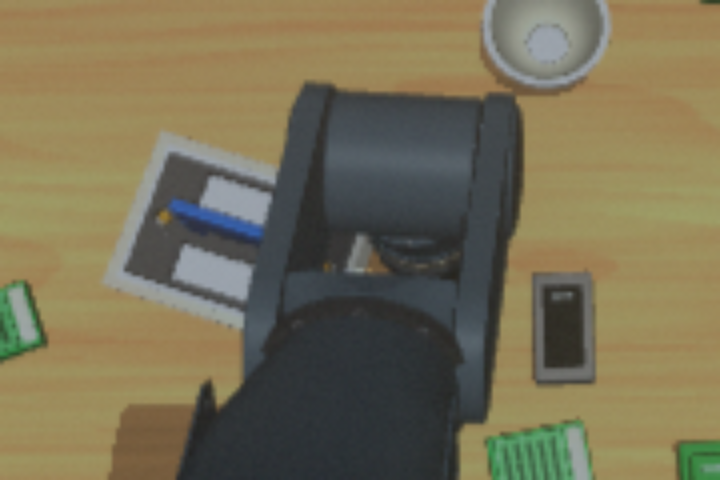

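```bash
python3 - <<'E'
from h import *
print(tri('t14',(250.35,203.6),'s14',(250.35,201.9)))
E
python3 -m inch '[[0.3,-0.3,-0.3,0,0,0],[0.3,-0.6,-0.5,0,0,0],[0,-0.8,-0.6,0,0,0],[0,-0.8,-0.6,0,0,0],[0,-0.8,-0.5,0,0,0],[0,-0.5,0,0,0,0],[0,0,0,0,0,0],[0,0,0,0,0,0],[0,0,0,0,0,0],[0,0,0,0,0,0]]'
python3 - <<'E'
from h import *
snap('wrist','w15');snap('side','s15');snap('top','t15')
def c(im,x,y,w,h,W,H):return cv2.resize(cv2.imread('pics/%s.png'%im)[y:y+h,x:x+w],(W,H),interpolation=cv2.INTER_CUBIC)
cv2.imwrite('pics/c16.png',np.hstack([c('s15',200,120,90,110,375,450),c('t15',130,150,90,100,400,450)]))
E
```

```text
(array([559.90806865,  -3.76619301,  31.27894055]), np.float64(0.427265025086679))
t: 19.03
position: [447.6, 93.9, 243.6]
orientation: [[0.002, 1.0, 0.001], [1.0, -0.002, 0.0], [0.0, 0.001, -1.0]]
ft_force: [0.2, -0.2, -0.4]
gripper_width: 0.2
```

View pics/c16.png

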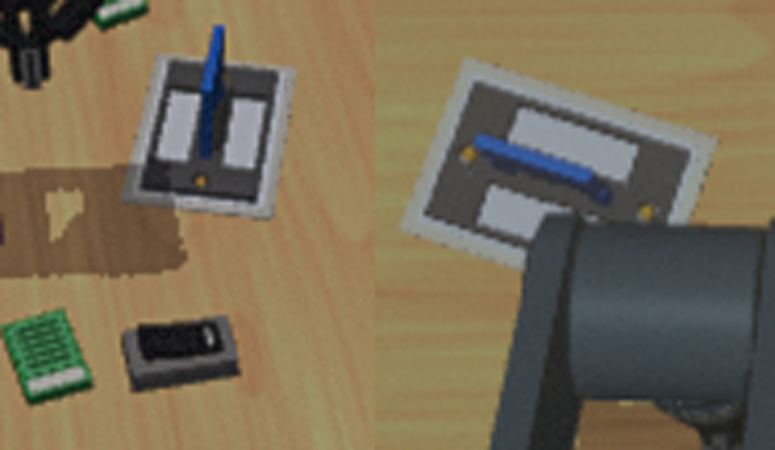

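View pics/w15.png

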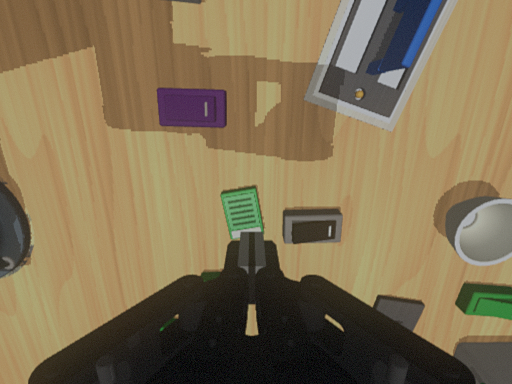

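```bash
python3 -c "
from bench import r
print(r.close_job())"
```

```text
the job is handed in; nothing more can be done
None
```

The mask is seated on the viewing panel with its holes over both brass pins, and the rocker is switched fully on. I handed the job in at about 19 s, with the arm clear of everything.

- **Mask:** I gripped it by the blue handle, raised it about 18 mm, slid it off over the peg tip and lowered it onto the pins. I let go only after feeling the panel take its weight. The last side and top pictures show it lying flat with a pin visible in each hole.
- **Rocker:** I pressed the black one down until the force rose to 17 N with no further travel. In the pictures its white line measures about 31 mm high, down from about 42 mm. That 11 mm drop is more than the 8 mm expected, but the earlier reading came out about 3 mm high.
- **Other objects:** I touched nothing else on purpose, and the final pictures show nothing out of place. I did not measure each bystander's position.
- **Disagreement:** The wrist camera read about 4 mm off the fixed cameras along the tool's x. I therefore aligned the mask by comparing holes and pins within the same picture.

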